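# Proof pull on the bench pull tester

## Task

Check the bench pull tester: take the draw pin out of the tool stand, stand it right down in the eye of the tester's sprung slide, and with it pull the slide out until the trailing pointer lines up with the marker set on the scale. Then ease the slide gently back home without letting it snap, and leave the pin standing upright in the eye and the pointer at the marker. Do not touch the pointer or the marker with the gripper, and leave all the other things where they stand.

Things in the scene. Friction and masses are not known exactly. Their poses are not given: they have to be found in the camera images.
- gauge: Pull tester, fixed: aluminium base plate 340 mm (x) by 170 mm (y -100 to +70), 14 thick. Grey spring housing at x -170 to -60, y -35 to +35, top 80 over the bench. Origin under the plate on the bench; x = pull direction, z up. The slide runs along y = 0, the pointer's channel between low rails (tops 24 over the bench) along y = -50; scale and marker lie outside it, towards -y.
- slide (a joint): How far the steel slide is pulled out (m): 0 home at the housing, 0.12 at most. A spring draws it home with about 4 N at 0 and 11 N at 0.12; let go, it snaps back.
- eye (a point): Centre of the mouth of the slide's eye: a round upright bore 20 mm in diameter and 40 mm deep, with a small chamfer, in a steel block 46 x 46 x 50 mm that is the slide. It moves with the slide; the mouth is 66 mm above the bench, home at x = -30 mm, y = 0 of the tester. Axes as the tester's.
- eye_floor (a point): Centre of the floor of that bore, 26 mm above the bench, where the pin's foot comes to stand.
- dog (a point): Centre of the front face (facing the pull direction) of the dog, an arm of the slide that reaches over the channel and pushes the pointer ahead of it; it meets the pointer's rear face, 15 mm behind the pointer's origin, when the slide is pulled. 5 mm ahead of the eye's centre in x.
- pointer: Trailing pointer: loose brass block 30 (x) x 20 x 14 mm with an upright 3 mm thick blade (top 36 mm over its foot) across its middle, lying in the channel ahead of the dog, 60 g. Origin: centre of its underside, x as the tester's. The dog pushes it out; it stays where left when the slide goes back.
- mark (a point): The line of the marker: tip of the thin nib on the dark steel cursor (10 mm wide in x, 34 mm tall) clamped on the scale beside the channel. Axes as the tester's; the pointer lines up when its blade stands at the same x. The marker must stay where it is set.
- draw_pin: The draw pin: a round steel pin 150 mm long, standing. Lower 90 mm: shaft 16 mm in diameter; upper 60 mm: straight cylindrical dark grip 24 mm in diameter. Origin: centre of its foot; z along the pin, upwards. About 250 g.
- stand: The tool stand, fixed: a wooden block 240 (x) x 80 (y) x 50 mm with three bores 20 mm in diameter and 40 mm deep at x = -80, 0, +80 mm, in which the pin and two other tools stand in any order. Origin: centre of its underside.
- mandrel: A ring mandrel in the stand: tapered steel, 150 mm tall, 28 mm in diameter just above its 16 mm shank, narrowing to 14 mm at the top. Leave it. Origin: centre of its foot.
- burnisher: A burnisher in the stand: 138 mm tall, 16 mm shank with a mushroom head 40 mm in diameter at 105 to 138 mm. Leave it. Origin: centre of its foot.
- bottle: A loose white bottle, 56 mm in diameter, 160 mm tall, between stand and tester. Leave it. Origin: centre of its underside.
- compound_bar: A loose brown bar of polishing compound standing on end, 45 x 45 x 130 mm, between stand and tester. Leave it. Origin: centre of its underside.
- felt_wheel: A loose felt polishing wheel lying flat, 100 mm in diameter, 36 mm high, beyond the tester. Leave it. Origin: centre of its underside.
- marker: The marker itself, the dark steel cursor (see point mark). Origin: under the middle of its foot on the base plate, 13 mm from the nib's tip, away from the channel.
There are look-alikes about, which are no part of the job. What is shaped like the draw_pin but orange or yellow is not meant.

How it is judged:
On the way, in this order (a step that is already met when the one before it is completed fails the run):
1. the draw pin stands right down in the slide's eye (horizontal distance between draw_pin and eye_floor below 0.008 m and z of draw_pin in the frame of eye_floor below 0.008 m and angle between draw_pin's own z axis and vertical below 0.2 rad), for 0.1 s.
2. the slide is pulled out and the pointer has come in line with the marker (within 5 mm) (x of pointer in the frame of mark between -0.005 and 0.005 m and value of joint slide above 0.03 m), for 0.2 s.
At the end, for the whole second after the job is handed in: Pointer within 5 mm of the marker's line; slide home within 4 mm; draw pin standing in the eye (foot within 8 mm of the floor, lean under 0.2 rad), all at rest; marker not shifted over 6 mm; other things within 20 mm of their places and upright (0.25 rad) (all of step 1 and x of pointer in the frame of mark between -0.005 and 0.005 m and value of joint slide below 0.004 m and linear speed of each of draw_pin, pointer below 0.02 m/s and distance of mark from where it was at the start of the episode below 0.006 m and distance of each of mandrel, burnisher, bottle, compound_bar, felt_wheel from where it was at the start of the episode below 0.02 m and angle between each of mandrel, burnisher, bottle, compound_bar, felt_wheel's own z axis and vertical below 0.25 rad); the robot touches nothing.
It fails at once if the slide is let go and snaps back (faster than 0.4 m/s) (velocity of joint slide below -0.4 m/s).
It fails at once if the gripper touches the pointer or the marker (contact force between the fingers and pointer above 1 N or contact force between the fingers and marker above 1 N).
It fails at once if another thing is knocked over (angle between any of mandrel, burnisher, bottle, compound_bar, felt_wheel's own z axis and vertical above 0.6 rad).
It also fails if it takes over 48 s, if anything falls off the work surface, if the arm or the gripper's body presses on something with over 40 N, if the wrist force passes 120 N, or if a joint passes its speed limit or range.

## Robot

A 7-joint arm with a two-finger parallel gripper is mounted at the origin on the work surface. World frame = base frame: x ahead of the robot, y to its left, z up, the work surface at z = 0. Lengths are in m, angles in rad, forces in N, time in s.
With the tool pointing down it reaches from about 0.4 to 0.925 m from the base axis. Payload 4.1 kg.
Tool frame: the origin (TCP) lies at the very end of the fingers, on their centre line; the grasp point (between the pads) lies 19 mm behind it; z points along the fingers, y is the line along which they close (so a half turn about z gives the same grasp; the last joint's range is limited). The gripper opens to 85 mm and grips with 20 to 120 N. Pads are 22 mm wide; open, the fingers measure 114 mm over their backs; the gripper's body (76 mm by 85 mm) begins 54 mm behind the grasp point. The pads swing forward as they close: fully open they stand 13 mm farther back than shut.
Start: joints at [1.079, 0.398, 0.045, 1.537, -0.019, 1.207, -0.051], TCP at [0.249, -0.601, 0.231] pointing down, gripper open.
Joint ranges: [-2.82, 2.82], [-0.49, 2.23], [-1.37, 1.46], [0, 2.46], [-1.36, 4.5], [0.23, 2], [-2.94, 2.94]. Speed limits (rad/s): [2.57, 2.57, 3.14, 3.14, 3.14, 3.14, 3.14].

## Interface

Orientations are given as [roll, pitch, yaw] about the fixed x, y, z axes, in that order (R = Rz(yaw) Ry(pitch) Rx(roll)).
In Python, from plant import * gives the robot as it stands.
- The arm moves only by the tool jog_arm, never from a script. Its argument "steps" is text: rows parted by semicolons, each of 7 numbers parted by spaces: the finger opening in cm, from 0 to 8.54, then the shift along the tool's x, y, z in cm, then the turn, a rotation vector about the tool's x, y, z in rad. In form: grip tx ty tz wx wy wz; .... A call has 1 to 5 rows; each row is the pose to reach, as a shift and turn from the pose commanded when the call began, along the tool's axes at that moment; what a row does not reach only later rows make up. A row lasts 1/12 s, in which the tool goes at most 41.7 mm and 7.16 degrees, less where a joint would pass 70% of its speed; a pose out of reach is approached as far as the arm can. A call with a gripper value outside its range is refused whole. The fingers move at their own pace and stop on an object; the grip force is fixed at half the most. Time passes only in rows, so rows that repeat a pose let the fingers close. It gives the time, the measured TCP pose, the force, the opening and the grip force at its end, in the units of the state.
- state(): the state, without advancing time (a new reading comes with each control period).
- camera(name): name is "scene" or "side" or "wrist"; returns a dict with "img" (384x512x3 uint8, red, green, blue), "range_z" (384x512 float32, m along the optical axis (not along the pixel's ray), 0 where there is no reading), "fx", "fy", "cx", "cy" (pixels), "world_to_cam" (4x4, takes a point from world to camera coordinates); the wrist camera has in their place "T_tool_cam" (4x4, takes a point from camera to tool coordinates, whose origin is the TCP and whose axes are the flange's). Camera axes: x right, y down, z forward; pixel columns grow to the right and rows downward; lengths in m; the calibration is good to about 2 mm. A picture is of the moment at which its call begins: read the wrist's pose just before it.
- hand_in(): hands the job in; it is judged then, once.
The state is a dict: "clock": time; "joint_pos": joint angles; "dq": joint speeds; "joint_torque": joint torques, N m; "tcp_pos": TCP position; "eef_rot": TCP orientation; "contact_force": force on the tool from outside, world axes, zero at the start; "moment": the same for the moment, N m; "opening": opening from 0.0 (shut) to 1.0 (fully open); "finger_force": force on a finger pad.
Only numpy, scipy, OpenCV 4.12 (cv2) and the standard library are available. Lean on these libraries where they do the work, as an engineer would, in place of code of your own. Each camera call takes 0.05 s, during which the arm holds its last target. There are 200 camera calls.

## Working session

There is one attempt and no reset: what is moved stays moved. The work goes in short steps, Python scripts to look and compute and a tool call to move; the robot and the scene stay as the last step left them, time stands still between calls to the robot, and variables do not carry over. Pictures are saved under pics/ and viewed, at most 12 in all, crops included, and the job is handed in when it is done.

Besides the shell and the picture viewer there is one more tool, called after "Emit:" as name(argument=value, ...) on one line, values as JSON. jog_arm: Moves the arm, as the interface text tells. Its arguments: {"type":"object","properties":{"steps":{"type":"string"}},"required":["steps"]}

```bash
mkdir -p pics; ls; cat > h.py <<'E'
import numpy as np, cv2, pickle
from plant import *
from scipy.spatial.transform import Rotation as R
def grab(n):
    s=state(); c=camera(n)
    if n=='wrist':
        T=np.eye(4);T[:3,:3]=R.from_euler('xyz',s['eef_rot']).as_matrix();T[:3,3]=s['tcp_pos']
        c['cw']=T@c['T_tool_cam']
    else: c['cw']=np.linalg.inv(c['world_to_cam'])
    return c
def save(c,f): cv2.imwrite('pics/'+f,c['img'][:,:,::-1])
def pts(c):
    v,u=np.mgrid[:384,:512]; z=c['range_z']
    p=np.stack([(u-c['cx'])/c['fx']*z,(v-c['cy'])/c['fy']*z,z],-1)
    return p@c['cw'][:3,:3].T+c['cw'][:3,3]
def ray(c,u,v,h):
    d=c['cw'][:3,:3]@[(u-c['cx'])/c['fx'],(v-c['cy'])/c['fy'],1]; o=c['cw'][:3,3]
    return o+d*(h-o[2])/d[2]
E
python3 - <<'E'
from h import *
print(state())
for n in('scene','side','wrist'):
    c=grab(n);save(c,n+'0.png');pickle.dump(c,open(n+'0.pkl','wb'));print(n,c['cw'].round(3).tolist(),c['fx'])
a=[cv2.imread('pics/%s0.png'%n) for n in('scene','side')]
E
```

```text
pics
{'clock': 0.0, 'joint_pos': array([ 1.07897369,  0.39920234,  0.04504742,  1.53790053, -0.01869122,
        1.20685792, -0.05069001]), 'dq': array([ 0.00022797,  0.00018626, -0.00155338,  0.00025973, -0.00067014,
        0.00029032,  0.00103588]), 'joint_torque': array([ 1.96289711e-04, -4.75119674e+01,  1.36446118e+00, -2.54220271e+01,
        1.14220465e-02,  9.49226436e-03,  4.31650193e-06]), 'tcp_pos': array([ 0.24858638, -0.59990373,  0.23024791]), 'eef_rot': array([-3.13965163e+00,  1.48833009e-04,  3.92935139e-01]), 'contact_force': array([-0.13581437,  0.20959178,  0.59583307]), 'moment': array([ 0.01866905, -0.01134423, -0.04225972]), 'finger_force': 0.0, 'opening': 0.9993175008761829}
scene [[-0.603, 0.664, -0.442, 1.136], [0.797, 0.512, -0.319, 0.31], [0.015, -0.545, -0.838, 1.087], [0.0, 0.0, 0.0, 1.0]] 481.48987024037405
side [[-0.988, -0.113, 0.106, 0.504], [-0.155, 0.757, -0.635, 0.38], [-0.008, -0.644, -0.765, 0.605], [0.0, 0.0, 0.0, 1.0]] 348.75673687619576
wrist [[0.384, -0.884, -0.267, 0.316], [-0.923, -0.368, -0.11, -0.572], [-0.001, 0.289, -0.957, 0.373], [0.0, 0.0, 0.0, 1.0]] 296.78041283584935
```

View pics/scene0.png

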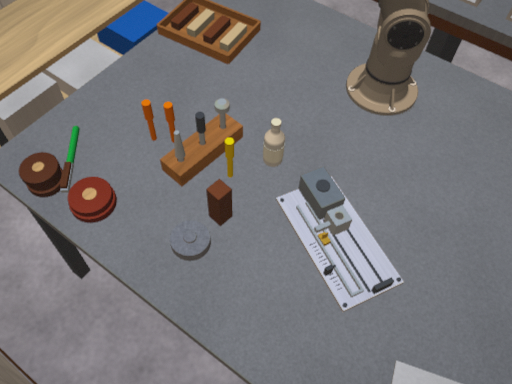

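View pics/side0.png

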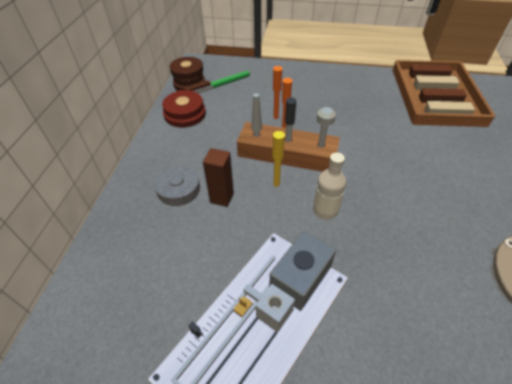

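```bash
python3 - <<'E'
from h import *
c=pickle.load(open('scene0.pkl','rb'));P=pts(c);im=c['img'].astype(int)
print((c['range_z']>0).mean())
# plate: points with height ~14mm & bright
m=(abs(P[...,2]-.014)<.006)&(im.min(-1)>130)&(P[...,1]>-1)
n,l,s,_=cv2.connectedComponentsWithStats(m.astype(np.uint8));k=1+s[1:,4].argmax();print(s[k])
cn=cv2.findContours((l==k).astype(np.uint8),0,1)[0][0][:,0]
h=cv2.convexHull(cn)[:,0]
W=np.array([ray(c,u,v,.014)[:2] for u,v in h])
r=cv2.minAreaRect((W*1000).astype(np.float32));print('plate',r)
B=cv2.boxPoints(r);print(B)
v,u=np.mgrid[:384,:512]
def rep(name,mask):
    p=P[mask];print(name,mask.sum(),np.median(p,0).round(4),p.min(0).round(3),p.max(0).round(3),'uv',u[mask].mean().round(1),v[mask].mean().round(1))
box=lambda a,b,x,y:(u>=a)&(u<b)&(v>=x)&(v<y)
rep('block top',box(325,355,205,235)&(abs(P[...,2]-.066)<.004))
rep('housing top',box(295,345,165,215)&(abs(P[...,2]-.080)<.004))
hsv=cv2.cvtColor(c['img'],cv2.COLOR_RGB2HSV)
rep('pointer',box(312,335,225,250)&(hsv[...,0]>15)&(hsv[...,0]<32)&(hsv[...,1]>130))
rep('marker',box(318,340,258,280)&(im.max(-1)<70))
rep('pin grip',box(192,210,105,136)&(im.max(-1)<75)&(P[...,2]>.05))
rep('yellow',box(220,240,132,180)&(hsv[...,0]>20)&(hsv[...,0]<32)&(hsv[...,1]>150))
rep('bottle',box(262,288,118,165)&(P[...,2]>.02))
rep('bar',box(205,235,180,225)&(P[...,2]>.02))
wm=box(155,250,110,185)&(abs(P[...,2]-.05)<.005); rep('stand top',wm)
r=cv2.minAreaRect((P[wm][:,:2]*1000).astype(np.float32));print('stand',r)
for a,b,x,y in((168,192,120,165),(192,210,105,150),(212,232,95,135)):rep('tool',box(a,b,x,y)&(P[...,2]>.06))
i=cv2.resize(c['img'][95:300,140:400],(780,615))[:600]
cv2.imwrite('pics/z.png',i[...,::-1])
E
```

```text
0.9959615071614584
[ 276  189  128  122 4970]
plate ((543.8756103515625, 163.0977325439453), (338.83795166015625, 169.14892578125), 62.351829528808594)
[[390.34103   52.27008 ]
 [540.17554  -26.221954]
 [697.41016  273.92538 ]
 [547.5757   352.41742 ]]
block top 270 [0.5147 0.1414 0.0652] [0.486 0.106 0.062] [0.548 0.172 0.07 ] uv 338.1 215.0
housing top 906 [0.4803 0.0713 0.0795] [0.423 0.008 0.076] [0.533 0.131 0.084] uv 322.3 187.4
pointer 87 [0.5731 0.1422 0.0285] [0.557 0.126 0.022] [0.586 0.157 0.05 ] uv 324.0 238.0
marker 37 [0.6457 0.197  0.0368] [0.628 0.19  0.021] [0.65  0.202 0.05 ] uv 328.0 270.8
pin grip 129 [ 0.5435 -0.2717  0.1339] [ 0.527 -0.283  0.093] [ 0.55  -0.266  0.162] uv 200.3 124.5
yellow 280 [ 0.5556 -0.167   0.1096] [ 0.453 -0.237  0.006] [1.136 0.31  1.087] uv 229.4 153.6
bottle 736 [ 0.4491 -0.1025  0.0972] [ 0.416 -0.138  0.02 ] [1.136 0.31  1.087] uv 273.5 142.8
bar 844 [ 0.6792 -0.1002  0.1055] [ 0.645 -0.136  0.02 ] [1.136 0.31  1.087] uv 219.0 200.4
stand top 1714 [ 0.5482 -0.2727  0.049 ] [ 0.412 -0.377  0.045] [ 0.66  -0.163  0.055] uv 201.0 144.8
stand ((539.79833984375, -275.185546875), (189.56338500976562, 240.21340942382812), 50.63944625854492)
tool 276 [ 0.6189 -0.2838  0.1012] [ 0.546 -0.38   0.061] [1.136 0.31  1.087] uv 176.7 141.6
tool 236 [ 0.5419 -0.2739  0.1329] [ 0.526 -0.292  0.06 ] [1.136 0.31  1.087] uv 200.1 125.6
tool 256 [ 0.4634 -0.2659  0.1379] [ 0.437 -0.292  0.061] [ 0.478 -0.251  0.151] uv 221.5 109.3
```

View pics/z.png

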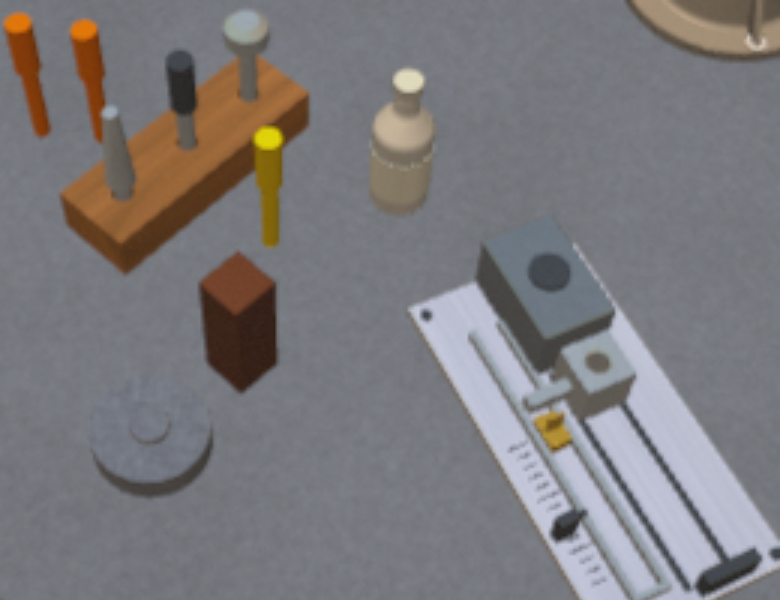

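```bash
python3 - <<'E'
from h import *
c=pickle.load(open('scene0.pkl','rb'));P=pts(c);im=c['img'].astype(int)
d=pickle.load(open('side0.pkl','rb'));Pd=pts(d)
hsv=cv2.cvtColor(c['img'],cv2.COLOR_RGB2HSV)
v,u=np.mgrid[:384,:512];box=lambda a,b,x,y:(u>=a)&(u<b)&(v>=x)&(v<y)
w=box(155,250,110,185)&(abs(P[...,2]-.05)<.004)&(hsv[...,0]>5)&(hsv[...,0]<17)&(hsv[...,1]>120)
w=cv2.morphologyEx(w.astype(np.uint8),cv2.MORPH_OPEN,np.ones((3,3)))
n,l,s,_=cv2.connectedComponentsWithStats(w)
print(s[1:,4]);q=(P[w>0][:,:2]*1000).astype(np.float32)
r=cv2.minAreaRect(q);print('stand',r,cv2.boxPoints(r).round())
hd=cv2.cvtColor(d['img'],cv2.COLOR_RGB2HSV)
for cc,PP,hh,b in((c,P,hsv,(220,240,132,182)),(d,Pd,hd,(268,290,125,190))):
    m=box(*b)&(hh[...,0]>20)&(hh[...,0]<32)&(hh[...,1]>150)&(PP[...,2]<.17)&(PP[...,2]>0)
    for lo,hi in((.0,.08),(.1,.148)):
        k=m&(PP[...,2]>lo)&(PP[...,2]<hi);print('yellow',np.median(PP[k],0).round(4))
# pin in both: grip dark column centre -> rays at height .13
for cc,PP,b in((c,P,(192,210,105,136)),(d,Pd,(282,300,92,130))):
    m=box(*b)&(cc['img'].max(-1)<85)&(PP[...,2]>.09)&(PP[...,2]<.17)
    k=m&(abs(PP[...,2]-.125)<.012);print('pin axis near-surface',np.median(PP[k],0).round(4),'centre+12mm back',end=' ')
    p=np.median(PP[k],0);a=ray(cc,u[k].mean(),v[k].mean(),p[2]);o=cc['cw'][:3,3];dd=(p-o)[:2];dd/=np.linalg.norm(dd);print((p[:2]+dd*.0105).round(4),(a[:2]+dd*.0105).round(4))
# hole
for cc,b in((c,(331,349,205,224)),(d,(264,284,293,312))):
    m=box(*b);g=cc['img'].mean(-1);print(g[b[2]:b[3],b[0]:b[1]].astype(int)) if cc is c else 0
    t=(g<g[m].min()*.5+np.percentile(g[m],80)*.5)&m
    print('hole',t.sum(),u[t].mean(),v[t].mean(),ray(cc,u[t].mean(),v[t].mean(),.066).round(4))
E
```

```text
[  12 1192]
stand ((535.9359130859375, -278.0064392089844), (81.2809829711914, 242.18746948242188), 83.84843444824219) [[ 411. -305.]
 [ 652. -331.]
 [ 661. -251.]
 [ 420. -225.]]
yellow [ 0.5543 -0.1679  0.043 ]
yellow [ 0.5578 -0.1658  0.1278]
yellow [ 0.5523 -0.1638  0.0478]
yellow [ 0.5517 -0.1607  0.1268]
pin axis near-surface [ 0.5435 -0.2718  0.1268] centre+12mm back [ 0.536  -0.2791] [ 0.5356 -0.2801]
pin axis near-surface [ 0.5374 -0.2675  0.1252] centre+12mm back [ 0.5379 -0.278 ] [ 0.5382 -0.2792]
[[ 66  67  66  65  65  65  66  66  84 113 134 150 186 198 200 200 201 200]
 [ 66  64  65  65  66  84  90 113 132 157 165 163 172 194 199 200 200 201]
 [ 66  66  65  84 110 131 139 161 164 163 165 164 164 186 197 200 199 201]
 [ 83  91 113 132 157 166 168 168 164 165 166 165 164 173 188 197 199 199]
 [135 141 159 164 164 166 167 167 165 165 164 164 165 164 171 193 198 199]
 [167 169 167 165 164 166 166 165 163 165 166 165 166 164 163 185 197 197]
 [167 167 168 165 163 162 160 156 154 160 162 164 165 164 163 172 188 196]
 [167 168 166 165 158 144 138 128 124 137 147 159 163 164 163
[... 252 characters left out ...]
 157 121  95  90  92  90  93  93  91 128 156 163 163 166 164]
 [166 167 165 164 141 112  92  91  91  94  93 100 136 159 163 165 166 164]
 [149 163 165 164 163 147 121 103  98 102 105 128 155 162 162 164 165 166]
 [113 155 165 164 164 166 156 139 134 137 141 155 163 162 162 164 166 164]
 [ 95 140 162 164 165 165 168 164 163 165 166 164 164 163 163 165 160 154]
 [ 93 112 144 162 166 168 167 164 165 165 165 164 163 162 154 151 136 118]
 [ 93  92 111 154 166 168 167 165 165 164 164 164 155 144 120 114  95  89]
 [ 98  92  93 139 163 168 167 164 165 159 154 144 122  96  88  88  88  87]]
hole 84 337.2738095238095 213.89285714285714 [0.5148 0.1382 0.066 ]
hole 100 274.59 301.7 [0.5185 0.1444 0.066 ]
```

Emit:
jog_arm(steps="5 3.6 -1.7 0 0 0 0.12; 5 7.2 -3.4 0 0 0 0.24; 5 10.8 -5.1 0 0 0 0.36; 5 14.4 -6.8 0 0 0 0.48; 5 18 -8.5 0 0 0 0.6")

```text
clock: 0.57
tcp_pos: [0.3827, -0.4522, 0.231]
eef_rot: [-3.141, 0.0, -0.209]
contact_force: [0.6, -0.4, -1.0]
opening: 0.581
finger_force: 0.0
```

```bash
cat >> h.py <<'E'
def go(xyz,yaw=None):
    s=state();r=R.from_euler('xyz',s['eef_rot']);t=R.from_euler('xyz',[np.pi,0,s['eef_rot'][2] if yaw is None else yaw])
    print('t',s['clock'],'at',s['tcp_pos'].round(4),s['eef_rot'].round(3),'F',s['contact_force'].round(1),'op',s['opening'].round(3),s['finger_force'])
    print('shift cm',(r.inv().apply(np.array(xyz)-s['tcp_pos'])*100).round(2),'rot',(r.inv()*t).as_rotvec().round(3),'q',s['joint_pos'].round(2))
E
python3 -c "
from h import *
go([.537,-.279,.22],-.482)"
```

```text
Traceback (most recent call last):
  File "h.py", line 21, in go
    print('t',s['clock'],'at',s['tcp_pos'].round(4),s['eef_rot'].round(3),'F',s['contact_force'].round(1),'op',s['opening'].round(3),s['finger_force'])
                                                                                                               ^^^^^^^^^^^^^^^^^^
AttributeError: 'float' object has no attribute 'round'
```

```bash
sed -i "s/s\['opening'\].round(3)/round(s['opening'],3)/" h.py
python3 -c "
from h import *
go([.537,-.279,.24],-.482)"
```

```text
t 0.5667 at [ 0.3827 -0.4522  0.231 ] [-3.141  0.    -0.209] F [ 0.6 -0.4 -1. ] op 0.581 0.0
shift cm [ 11.49 -20.15  -0.89] rot [-0.     0.     0.273] q [ 0.74  0.3   0.07  1.68 -0.02  1.17 -0.96]
```

Emit:
jog_arm(steps="5 2 -3.5 -0.2 0 0 0.055; 5 4 -7 -0.4 0 0 0.11; 5 6 -10.5 -0.5 0 0 0.165; 5 8 -14 -0.7 0 0 0.22; 5 10 -17.5 -0.9 0 0 0.273")

```text
clock: 0.98
tcp_pos: [0.5158, -0.301, 0.2402]
eef_rot: [3.141, 0.0, -0.479]
contact_force: [0.9, -0.4, -0.5]
opening: 0.585
finger_force: 0.0
```

```bash
python3 - <<'E'
from h import *
go([.537,-.279,.24],-.482)
c=grab('wrist');save(c,'w1.png');pickle.dump(c,open('w1.pkl','wb'))
E
```

```text
t 0.9833 at [ 0.5158 -0.301   0.2402] [ 3.141  0.    -0.479] F [ 0.9 -0.4 -0.5] op 0.585 0.0
shift cm [ 0.86 -2.93  0.02] rot [0.    0.    0.003] q [ 0.45  0.3   0.01  1.66 -0.    1.19 -1.59]
```

View pics/w1.png

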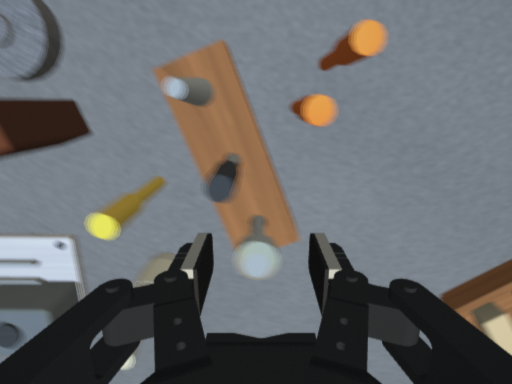

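```bash
python3 - <<'E'
from h import *
c=pickle.load(open('w1.pkl','rb'));P=pts(c);v,u=np.mgrid[:384,:512]
m=(u>195)&(u<250)&(v>145)&(v<212)&(c['img'].max(-1)<95)
m=m&(abs(P[...,2]-.16)<.006);print(m.sum())
(uc,vc),r=cv2.minEnclosingCircle(np.argwhere(m)[:,::-1].astype(np.float32));print(uc,vc,r,np.median(P[m],0),ray(c,uc,vc,.16))
go([*ray(c,uc,vc,.16)[:2],.103],-.482)
E
```

```text
519
223.4545440673828 188.59091186523438 15.015584945678711 [ 0.53811455 -0.27801311  0.15951173] [ 0.53608844 -0.27932497  0.16      ]
t 1.0333 at [ 0.5237 -0.2909  0.2406] [-3.133e+00 -2.000e-03 -4.680e-01] F [4.6 5.6 1. ] op 0.586 0.0
shift cm [ 0.55 -1.48 13.77] rot [-0.009 -0.002  0.014] q [ 0.44  0.3  -0.    1.65 -0.01  1.19 -1.59]
```

Emit:
jog_arm(steps="5 0 0 0 0 0 0; 5 0 0 0 0 0 0; 5 0 0 0 0 0 0")

```text
clock: 1.28
tcp_pos: [0.5139, -0.3041, 0.24]
eef_rot: [3.14, 0.001, -0.478]
contact_force: [0.5, -0.4, -0.0]
opening: 0.585
finger_force: 0.0
```

```bash
python3 - <<'E'
from h import *
go([.537,-.279,.103],-.482)
E
```

```text
t 1.2833 at [ 0.5139 -0.3041  0.24  ] [ 3.14e+00  1.00e-03 -4.78e-01] F [ 0.5 -0.4 -0. ] op 0.585 0.0
shift cm [ 0.9  -3.31 13.7 ] rot [0.001 0.001 0.004] q [ 0.45  0.3   0.01  1.66 -0.    1.19 -1.58]
```

Emit:
jog_arm(steps="5 0.5 -1.7 0 0 0 0; 5 0.9 -3.3 1.5 0 0 0; 5 0.9 -3.3 4 0 0 0; 5 0.9 -3.3 6 0 0 0; 5 0.9 -3.3 6 0 0 0")

```text
clock: 1.7
tcp_pos: [0.5341, -0.2781, 0.1758]
eef_rot: [3.14, 0.009, -0.479]
contact_force: [-1.0, -0.2, -0.4]
opening: 0.583
finger_force: 0.0
```

```bash
python3 - <<'E'
from h import *
go([.537,-.279,.103],-.482)
c=grab('wrist');P=pts(c);v,u=np.mgrid[:384,:512]
m=(abs(P[...,2]-.16)<.005)&(np.hypot(P[...,0]-.537,P[...,1]+.279)<.03)
p=P[m];print(m.sum(),p.min(0),p.max(0),(p.min(0)+p.max(0))/2)
E
```

```text
t 1.7 at [ 0.5341 -0.2781  0.1758] [ 3.14   0.009 -0.479] F [-1.  -0.2 -0.4] op 0.583 0.0
shift cm [ 0.36 -0.06  7.28] rot [0.002 0.009 0.003] q [ 0.41  0.36 -0.01  1.71  0.    1.07 -1.64]
1250 [ 0.52361667 -0.29052533  0.15500865] [ 0.54707335 -0.26734094  0.16153937] [ 0.53534501 -0.27893313  0.15827401]
```

Emit:
jog_arm(steps="5 0.1 0 2.5 0 0 0; 5 0.2 0 5 0 0 0; 5 0.2 0 7.2 0 0 0; 5 0.2 0 7.2 0 0 0; 5 0.2 0 7.2 0 0 0")

```text
clock: 2.17
tcp_pos: [0.5395, -0.2797, 0.1089]
eef_rot: [3.141, 0.0, -0.478]
contact_force: [0.9, -0.4, 1.3]
opening: 0.587
finger_force: 0.0
```

Emit:
jog_arm(steps="2 0 0 0 0 0 0; 1 0 0 0 0 0 0; 1 0 0 0 0 0 0; 1 0 0 0 0 0 0; 1 0 0 0 0 0 0")

```text
clock: 2.58
tcp_pos: [0.5413, -0.2801, 0.1109]
eef_rot: [3.141, -0.005, -0.477]
contact_force: [-1.6, -0.2, 7.2]
opening: 0.266
finger_force: 58.6
```

```bash
python3 - <<'E'
from h import *
go([.5355,-.279,.30],-.482)
E
```

```text
t 2.5833 at [ 0.5413 -0.2801  0.1109] [ 3.141 -0.005 -0.477] F [-1.6 -0.2  7.2] op 0.266 58.570003509521484
shift cm [ -0.48   0.18 -18.91] rot [ 0.001 -0.005  0.005] q [ 0.41  0.44 -0.01  1.76  0.01  0.94 -1.65]
```

Emit:
jog_arm(steps="1 0 0 -2 0 0 0; 1 0 0 -5 0 0 0; 1 0 0 -9 0 0 0; 1 0 0 -13 0 0 0; 1 0 0 -17 0 0 0")

```text
clock: 3.0
tcp_pos: [0.5393, -0.278, 0.2797]
eef_rot: [-3.141, 0.001, -0.476]
contact_force: [1.1, -0.8, -2.4]
opening: 0.265
finger_force: 59.2
```

```bash
python3 - <<'E'
from h import *
go([.5168,.1435,.28],-.482)
c=grab('side');P=pts(c);save(c,'s1.png')
E
```

```text
t 3.0 at [ 0.5393 -0.278   0.2797] [-3.141e+00  1.000e-03 -4.760e-01] F [ 1.1 -0.8 -2.4] op 0.265 59.20795798301697
shift cm [-2.132e+01 -3.642e+01  1.000e-02] rot [-0.     0.001  0.006] q [ 0.41  0.29 -0.    1.58  0.    1.27 -1.64]
```

View pics/s1.png

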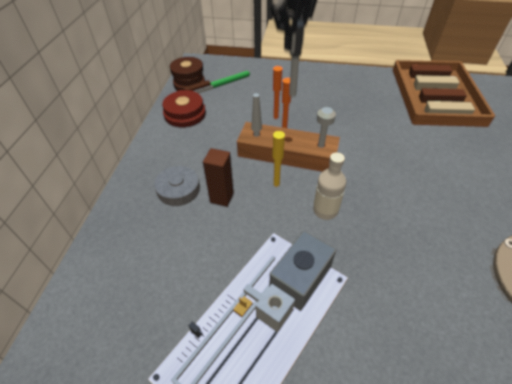

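Emit:
jog_arm(steps="1 -1.8 -2.4 -0.5 0 0 0; 1 -3.6 -4.8 -1 0 0 0; 1 -5.4 -7.2 -1 0 0 0; 1 -7.2 -9.6 -1 0 0 0; 1 -9 -12 -1 0 0 0")

```text
clock: 3.47
tcp_pos: [0.5142, -0.129, 0.288]
eef_rot: [-3.142, 0.0, -0.477]
contact_force: [0.0, -0.1, -3.5]
opening: 0.263
finger_force: 59.4
```

Emit:
jog_arm(steps="1 -1.8 -2.4 0 0 0 0; 1 -3.6 -4.8 0 0 0 0; 1 -5.4 -7.2 0 0 0 0; 1 -7.2 -9.6 0 0 0 0; 1 -9 -12 0 0 0 0")

```text
clock: 3.88
tcp_pos: [0.4891, 0.0188, 0.288]
eef_rot: [3.141, 0.0, -0.476]
contact_force: [-0.1, 1.0, -2.8]
opening: 0.264
finger_force: 59.4
```

Emit:
jog_arm(steps="1 -1.8 -2.4 0 0 0 0; 1 -3.6 -4.8 0 0 0 0; 1 -5.4 -7.2 0 0 0 0; 1 -7.2 -9.6 0 0 0 0; 1 -8.7 -12 0 0 0 0")

```text
clock: 4.3
tcp_pos: [0.4664, 0.1655, 0.288]
eef_rot: [3.141, 0.0, -0.476]
contact_force: [0.3, 0.9, -2.2]
opening: 0.263
finger_force: 59.4
```

Emit:
jog_arm(steps="1 0 0 0 0 0 0; 1 0 0 0 0 0 0; 1 0 0 0 0 0 0; 1 0 0 0 0 0 0")

```text
clock: 4.63
tcp_pos: [0.4679, 0.1624, 0.2879]
eef_rot: [3.141, -0.0, -0.478]
contact_force: [-0.2, 0.0, -2.8]
opening: 0.265
finger_force: 59.4
```

```bash
python3 - <<'E'
from h import *
go([.5168,.1435,.28],-.482)
c=grab('wrist');save(c,'w2.png');pickle.dump(c,open('w2.pkl','wb'))
for z in(.014,.066):
  pass
E
```

```text
t 4.6333 at [0.4679 0.1624 0.2879] [ 3.141 -0.    -0.478] F [-0.2  0.  -2.8] op 0.265 59.43195819854736
shift cm [ 5.21 -0.58  0.79] rot [ 0.001 -0.     0.004] q [-0.1   0.09 -0.35  1.81  0.03  1.25 -2.5 ]
```

View pics/w2.png

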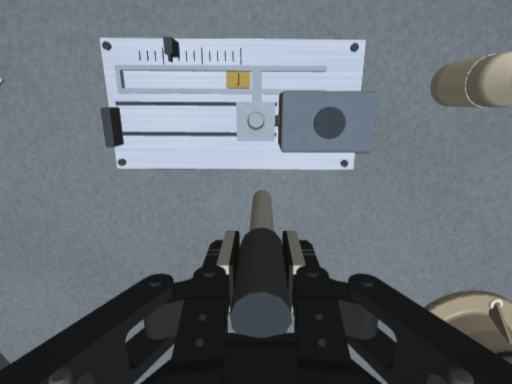

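```bash
python3 - <<'E'
from h import *
c=pickle.load(open('w2.pkl','rb'));P=pts(c);v,u=np.mgrid[:384,:512];box=lambda a,b,x,y:(u>=a)&(u<b)&(v>=x)&(v<y)
i=cv2.resize(c['img'][32:182,90:290],(800,600),interpolation=cv2.INTER_CUBIC);cv2.imwrite('pics/w2z.png',i[...,::-1])
im=c['img'].astype(int)
m=box(95,375,30,175)&(abs(P[...,2]-.014)<.006)&(im.min(-1)>120)
h=cv2.convexHull(np.argwhere(m)[:,::-1].astype(np.int32))[:,0]
W=np.array([ray(c,a,b,.014)[:2] for a,b in h])*1000
r=cv2.minAreaRect(W.astype(np.float32));print('plate',r,cv2.boxPoints(r).round(1))
t=box(225,285,95,145)&(abs(P[...,2]-.066)<.004);r=cv2.minAreaRect((P[t][:,:2]*1000).astype(np.float32));print('block',r)
s=box(240,285,180,235)&(P[...,2]>.15);o=P[s];T=state()['tcp_pos']
print('pin pts',s.sum(),o.min(0).round(4))
for z in(.2,.21,.22,.23):
    k=s&(abs(P[...,2]-z)<.005);print(z,k.sum(),P[k].mean(0).round(4),np.sort(u[k])[[0,-1]] if k.any() else '')
E
```

```text
plate ((542.1824340820312, 163.7350311279297), (338.16619873046875, 169.08169555664062), 62.324005126953125) [[388.8  53.3]
 [538.5 -25.3]
 [695.6 274.2]
 [545.8 352.7]]
block ((516.6935424804688, 139.51361083984375), (53.0787467956543, 53.56555938720703), 62.36548614501953)
pin pts 944 [0.4572 0.129  0.1876]
0.2 64 [0.467  0.1617 0.2   ] [252 271]
0.21 75 [0.4672 0.1614 0.2102] [252 271]
0.22 85 [0.467  0.1616 0.2203] [251 272]
0.23 90 [0.4676 0.1618 0.23  ] [251 271]
```

View pics/w2z.png

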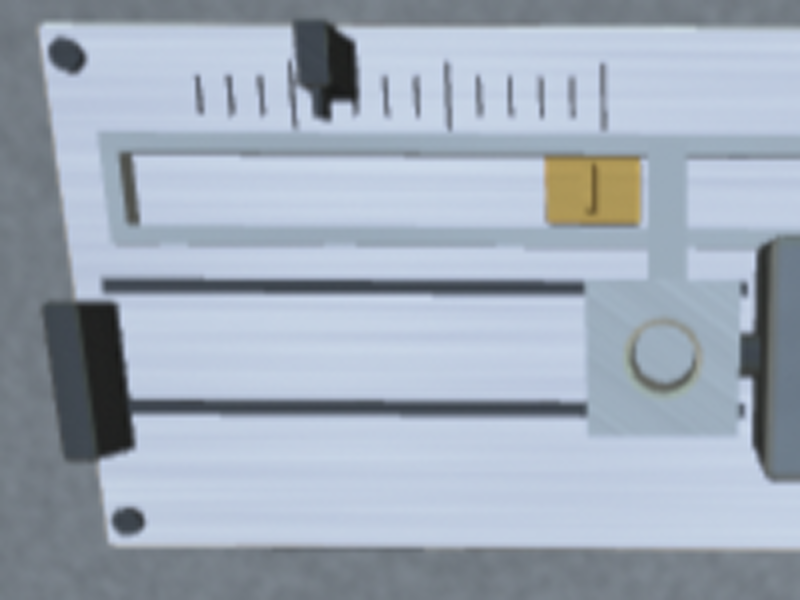

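```bash
python3 - <<'E'
from h import *
c=pickle.load(open('w2.pkl','rb'));P=pts(c)
yaw=np.radians(62.34);X=np.array([np.cos(yaw),np.sin(yaw)]);Y=np.array([-X[1],X[0]])
O=np.array([.5422,.1637])+.015*Y;print('O',O)
L=lambda p:np.round([(p[:2]-O)@X*1000,(p[:2]-O)@Y*1000,p[2]*1000],1)
e=ray(c,255.75,120.75,.066);print('eye',e,L(e))
for a,b in((545,191),(640,191),(593,170),(592,215)):
    p=ray(c,90+a/4-.4,32+b/4-.4,.028);print('ptr',L(p))
for a,b in((600,165),(597,190),(593,212)):
    print('blade',L(P[int(32+b/4),int(90+a/4)]),L(ray(c,90+a/4-.4,32+b/4-.4,.05)))
print('marker')
for r in range(36,63):
    print(r,[tuple(L(P[r,q]).astype(int)) for q in range(162,181,2)] if r>46 else '',c['img'][r,160:182].mean(-1).astype(int))
E
```

```text
O [0.52891423 0.17066336]
eye [0.51571457 0.14329551 0.066     ] [-30.4  -1.   66. ]
ptr [  8.2 -49.9  28. ]
ptr [-22. -50.  28.]
ptr [ -7.2 -56.2  28. ]
ptr [ -6.6 -42.7  28. ]
blade [ -9.9 -57.5  27.7] [-10.8 -55.7  50. ]
blade [ -8.6 -50.3  28.7] [ -9.8 -48.7  50. ]
blade [ -7.4 -43.   31.7] [ -8.5 -42.5  50. ]
marker
36  [121 120 118 111 108 109 111 112 111 111 112 116 126 128 130 130 130 128
 125 125 126 129]
37  [133 132 128  97  84  82  82  82  81  80  81  86 107 119 133 137 137 135
 129 127 128 128]
38  [169 169 162 101  75  71  71  71  71  70  68  59  63  93 145 164 168 167
 160 158 158 157]
39  [204 204 196 118  76  72  70  70  70  70  69  57  38  60 135 178 200 204
 204 204 205 205]
40  [207 207 201 129  78  71  71  71  71  70  71  63  37  35  64 118 173 194
 206 209 209 209]
41  [209 209 204 141  80  69  71  71  71  71  71  66  38  32  34  51  92 145
 185 208 211 210]
42  [211 212 206 142  82  69  69  70  70  71  70  68  40  32  32  31  39  66
 127 205 212 212]
43  [211 211 206 148  85  72  70  69  70  70  72  69  37  32  32  31  32  34
  86 202 211 211]
44  [209 209 206 
[... 8291 characters left out ...]
72), np.int64(13)), (np.int64(68), np.int64(-72), np.int64(12))] [210 210 203 115 190 210 212 208 168 139 113  88 109 203 212 212 212 210
 192 207 212 212]
62 [(np.int64(91), np.int64(-71), np.int64(14)), (np.int64(88), np.int64(-71), np.int64(14)), (np.int64(86), np.int64(-71), np.int64(14)), (np.int64(84), np.int64(-71), np.int64(13)), (np.int64(81), np.int64(-71), np.int64(13)), (np.int64(78), np.int64(-71), np.int64(14)), (np.int64(76), np.int64(-71), np.int64(14)), (np.int64(73), np.int64(-71), np.int64(13)), (np.int64(71), np.int64(-71), np.int64(13)), (np.int64(68), np.int64(-71), np.int64(14))] [210 210 203 121 168 207 210 210 207 203 182 160 165 207 211 212 211 211
 210 212 212 212]
```

Emit:
jog_arm(steps="1 2.9 -0.3 1 0 0 0; 1 5.7 -0.6 4 0 0 0; 1 5.7 -0.6 7.5 0 0 0; 1 5.7 -0.6 10.5 0 0 0; 1 5.7 -0.6 10.5 0 0 0")

```text
clock: 5.1
tcp_pos: [0.5169, 0.1396, 0.1768]
eef_rot: [3.132, 0.01, -0.479]
contact_force: [-0.4, 0.2, -3.7]
opening: 0.262
finger_force: 59.4
```

Emit:
jog_arm(steps="1 0 0 0 0 0 0; 1 0 0 0 0 0 0; 1 0 0 0 0 0 0; 1 0 0 0 0 0 0")

```text
clock: 5.43
tcp_pos: [0.5227, 0.1436, 0.1857]
eef_rot: [-3.139, -0.004, -0.476]
contact_force: [0.4, 0.5, -3.1]
opening: 0.264
finger_force: 59.4
```

```bash
python3 - <<'E'
from h import *
go([.5217,.1416,.182],-.482)
A=[grab(n) for n in('wrist','scene','side')];pickle.dump(A,open('a3.pkl','wb'))
def crop(c,u,v,w,h): return cv2.resize(c['img'][v:v+h,u:u+w],(w*400//w,h*400//w),interpolation=cv2.INTER_CUBIC)
cr=[crop(A[0],206,60,100,150),crop(A[1],300,140,80,120)]
i=np.hstack(cr);print(i.shape);cv2.imwrite('pics/a3.png',i[...,::-1])
c=A[0];P=pts(c);v,u=np.mgrid[:384,:512]
for z in(.09,.1,.11,.12,.13):
    k=(u>220)&(u<300)&(v>60)&(v<260)&(abs(P[...,2]-z)<.005)&(np.hypot(P[...,0]-.516,P[...,1]-.143)<.03);print(z,k.sum(),P[k].mean(0).round(4),P[k].min(0).round(3),u[k].min() if k.any() else 0,u[k].max() if k.any() else 0,v[k].min() if k.any() else 0)
E
```

```text
t 5.4333 at [0.5227 0.1436 0.1857] [-3.139 -0.004 -0.476] F [ 0.4  0.5 -3.1] op 0.264 59.39452350139618
shift cm [0.   0.22 0.37] rot [-0.003 -0.004  0.006] q [-0.08  0.26 -0.32  1.85  0.09  1.05 -2.48]
(600, 800, 3)
0.09 54 [0.5225 0.1429 0.0909] [0.516 0.138 0.086] 253 270 190
0.1 67 [0.5223 0.143  0.1003] [0.513 0.138 0.095] 252 271 193
0.11 74 [0.5223 0.1427 0.1102] [0.516 0.138 0.105] 252 271 197
0.12 88 [0.5225 0.1432 0.1201] [0.516 0.138 0.115] 251 271 201
0.13 96 [0.5223 0.1428 0.1299] [0.513 0.138 0.125] 251 272 205
```

View pics/a3.png

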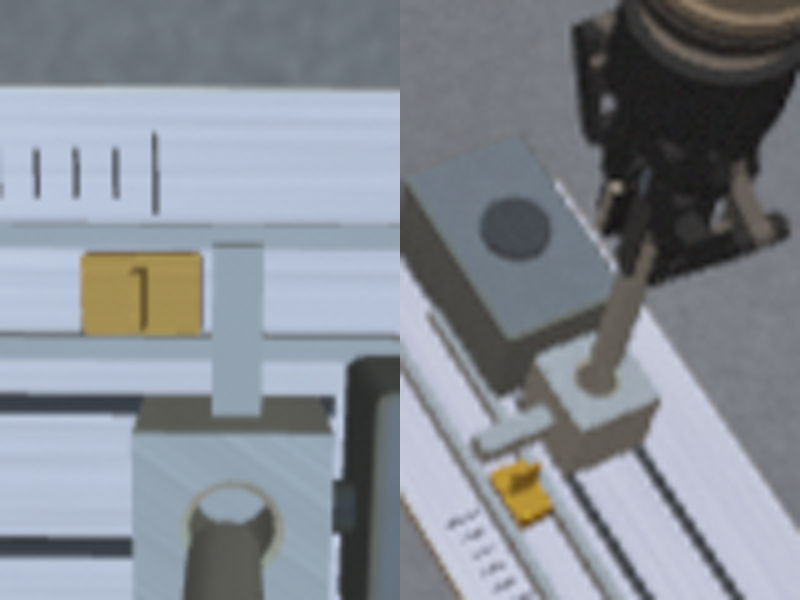

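```bash
python3 - <<'E'
from h import *
A=pickle.load(open('a3.pkl','rb'));c=A[0];T=np.linalg.inv(c['cw'])
e=ray(c,264.1-.4,191.7-.4,.066);print('eye',e)
P=pts(c);x=np.array([.888,-.46]);y=np.array([-.46,-.888]);t=np.array([.5227,.1436])
print('eye tool',(e[:2]-t)@x,(e[:2]-t)@y)
v,u=np.mgrid[:384,:512]
k=(u>235)&(u<290)&(v>180)&(v<260)&(P[...,2]>.088)&(P[...,2]<.13)&(np.hypot(P[...,0]-.516,P[...,1]-.143)<.03)
q=P[k][:,:2]-t;b=q@y;a=q@x
f=np.median(a[abs(b-np.median(b))<.003]);print('pin front tool x',f,'y range',b.min(),b.max(),'axis x',f-.008)
# predicted foot-circle bottom edge and hole rim in the scene & side: dark rows
for n,c in zip(('scene','side'),A[1:]):
    P=pts(c);k=(P[...,2]>.088)&(P[...,2]<.135)&(np.hypot(P[...,0]-.516,P[...,1]-.145)<.016)
    p=P[k][:,:2];vd=(np.median(p,0)-c['cw'][:2,3]);vd/=np.linalg.norm(vd);w=np.array([-vd[1],vd[0]])
    la=(p@w);ce=vd*(np.percentile(p@vd,10)+.008)+w*(la.min()+la.max())/2;print(n,k.sum(),'pin axis',ce,'width',np.ptp(la))
E
```

```text
eye [0.5163107  0.14357676 0.066     ]
eye tool -0.005663008491432565 0.002959718174427165
pin front tool x 0.0013711696045515954 y range -0.007046915342422839 0.008726369548948289 axis x -0.0066288303954484045
scene 73 pin axis [0.51737908 0.14452254] width 0.015228114773833117
side 134 pin axis [0.5185057  0.14556038] width 0.01563074660648267
```

Emit:
jog_arm(steps="1 0.05 0.2 0 0 0 0; 1 0.05 0.2 0 0 0 0; 1 0.05 0.2 1 0 0 0; 1 0.05 0.2 1.8 0 0 0; 1 0.05 0.2 2.5 0 0 0")

```text
clock: 6.0
tcp_pos: [0.5201, 0.1407, 0.1568]
eef_rot: [3.14, 0.001, -0.476]
contact_force: [0.5, -0.1, -2.9]
opening: 0.269
finger_force: 59.5
```

Emit:
jog_arm(steps="1 0 0 0 0 0 0; 1 0 0 0 0 0 0; 1 0 0 0 0 0 0")

```text
clock: 6.25
tcp_pos: [0.5206, 0.141, 0.1581]
eef_rot: [3.141, 0.0, -0.476]
contact_force: [-0.8, 0.3, -3.4]
opening: 0.263
finger_force: 59.6
```

Emit:
jog_arm(steps="1 0 0 0.8 0 0 0; 1 0 0 1.6 0 0 0; 1 0 0 2.2 0 0 0; 1 0 0 2.7 0 0 0; 1 0 0 2.7 0 0 0")

```text
clock: 6.67
tcp_pos: [0.52, 0.1408, 0.1298]
eef_rot: [3.14, 0.002, -0.476]
contact_force: [0.2, 0.7, -3.5]
opening: 0.268
finger_force: 59.6
```

Emit:
jog_arm(steps="1 0 0 0 0 0 0; 1 0 0 0 0 0 0")

```text
clock: 6.83
tcp_pos: [0.5209, 0.141, 0.1314]
eef_rot: [3.142, -0.0, -0.476]
contact_force: [-0.5, -0.6, -3.3]
opening: 0.272
finger_force: 59.6
```

Emit:
jog_arm(steps="1 0 0 0.2 0 0 0; 1 0 0 0.4 0 0 0; 1 0 0 0.5 0 0 0; 1 0 0 0.5 0 0 0; 1 0 0 0.5 0 0 0")

```text
clock: 7.25
tcp_pos: [0.5212, 0.141, 0.1269]
eef_rot: [-3.141, -0.001, -0.476]
contact_force: [-1.2, -0.4, 2.6]
opening: 0.266
finger_force: 60.4
```

```bash
python3 - <<'E'
from h import *
d=np.array([np.cos(np.radians(62.34)),np.sin(np.radians(62.34))])
s=state();go([*(s['tcp_pos'][:2]+.083*d),s['tcp_pos'][2]])
c=grab('side');P=pts(c)
k=(np.hypot(P[...,0]-.516,P[...,1]-.144)<.03)&(P[...,2]>.06)&(P[...,2]<.072);print('block top',np.median(P[k],0))
i=c['img'][:,:,:].min(-1);v,u=np.mgrid[:384,:512]
# shaft/grip boundary height: dark grip starts at foot+.09
for z in np.arange(.075,.14,.005):
    k=(abs(P[...,2]-z)<.003)&(np.hypot(P[...,0]-.518,P[...,1]-.144)<.016);print(z.round(3),k.sum(),np.median(c['img'][k].mean(-1)) if k.any() else '')
E
```

```text
t 7.25 at [0.5212 0.141  0.1269] [-3.141e+00 -1.000e-03 -4.760e-01] F [-1.2 -0.4  2.6] op 0.266 60.446380376815796
shift cm [ 0.05 -8.3   0.  ] rot [-0.    -0.001  0.   ] q [-0.09  0.32 -0.31  1.91  0.12  0.93 -2.5 ]
block top [0.51235605 0.15051365 0.06478764]
0.075 17 107.66666666666667
0.08 18 107.83333333333334
0.085 16 109.33333333333334
0.09 17 109.0
0.095 14 109.0
0.1 13 107.0
0.105 13 103.33333333333333
0.11 0 
0.115 4 84.16666666666667
0.12 20 77.5
0.125 18 56.333333333333336
0.13 20 47.666666666666664
0.135 18 45.33333333333333
0.14 20 46.0
```

Emit:
jog_arm(steps="1 0 -0.6 0 0 0 0; 1 0 -1.4 0 0 0 0; 1 0 -2.2 0 0 0 0; 1 0 -3 0 0 0 0; 1 0 -3.8 0 0 0 0")

```text
clock: 7.72
tcp_pos: [0.5374, 0.1716, 0.1269]
eef_rot: [3.134, 0.0, -0.478]
contact_force: [-4.6, -6.9, 9.4]
opening: 0.266
finger_force: 62.1
```

Emit:
jog_arm(steps="1 0 -0.8 0 0 0 0; 1 0.02 -1.6 0 0 0 0; 1 0.02 -2.3 0 0 0 0; 1 0.02 -2.8 0 0 0 0; 1 0.02 -3.2 0 0 0 0")

```text
clock: 8.13
tcp_pos: [0.5522, 0.1993, 0.1269]
eef_rot: [3.133, -0.0, -0.478]
contact_force: [-4.4, -6.5, 11.1]
opening: 0.269
finger_force: 62.2
```

Emit:
jog_arm(steps="1 0 -0.1 0 0 0 0; 1 0 -0.1 0 0 0 0; 1 0 -0.1 0 0 0 0")

```text
clock: 8.38
tcp_pos: [0.5527, 0.2006, 0.1268]
eef_rot: [3.135, -0.0, -0.478]
contact_force: [-3.2, -5.6, 8.2]
opening: 0.267
finger_force: 61.9
```

```bash
python3 - <<'E'
from h import *
go([.5212,.141,.1269])
A=[grab(n) for n in('wrist','scene','side')];pickle.dump(A,open('a4.pkl','wb'))
cr=[cv2.resize(A[0]['img'][40:240,180:380],(400,400),interpolation=cv2.INTER_CUBIC),cv2.resize(A[1]['img'][200:300,300:400],(400,400),interpolation=cv2.INTER_CUBIC)]
cv2.imwrite('pics/a4.png',np.hstack(cr)[...,::-1])
E
```

```text
t 8.3833 at [0.5527 0.2006 0.1268] [ 3.135 -0.    -0.478] F [-3.2 -5.6  8.2] op 0.267 61.91247582435608
shift cm [-0.06  6.74  0.04] rot [ 0.007 -0.    -0.   ] q [-0.17  0.4  -0.32  1.79  0.15  0.98 -2.6 ]
```

View pics/a4.png

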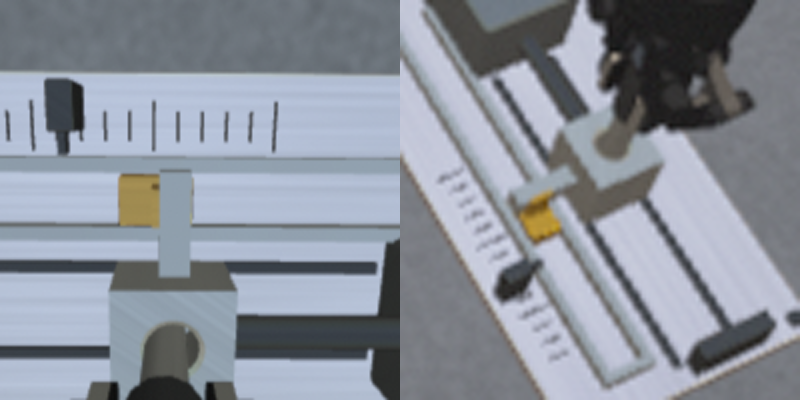

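```bash
cat >> h.py <<'E'
yw=np.radians(62.34);X=np.array([np.cos(yw),np.sin(yw)]);Y=np.array([-X[1],X[0]]);O=np.array([.5289,.1707])
L=lambda p:np.round([(p[:2]-O)@X*1000,(p[:2]-O)@Y*1000,p[2]*1000],1)
def meas(c):
    # pointer body: local y about -50, brass, z .02-.034 ; nib: dark, y -76..-69, z>.03
    P=pts(c);q=P[...,:2]-O;x=q@X*1000;y=q@Y*1000;z=P[...,2]*1000
    h=cv2.cvtColor(c['img'],cv2.COLOR_RGB2HSV)
    b=(h[...,0]>12)&(h[...,0]<32)&(h[...,1]>110)&(abs(y+50)<12)&(z<60)&(z>15)
    vv,uu=np.nonzero(b&(abs(y+50)<8)&(abs(z-28)<5))
    w=[L(ray(c,a,d,.028))[0] for a,d in zip(uu,vv)];print('pointer',b.sum(),'range at top',np.percentile(w,[1,99]).round(1))
    n=(c['img'].max(-1)<100)&(y>-75.5)&(y<-66)&(z>40)&(x>20);print('nib',n.sum(),x[n].mean().round(1) if n.any() else '')
    t=(c['img'].max(-1)<100)&(y>-90)&(y<-77)&(z>45)&(x>20)&(z<52);print('cursor top',t.sum(),np.percentile(x[t],[2,98]).round(1) if t.any() else '')
E
python3 - <<'E'
from h import *
A=pickle.load(open('a4.pkl','rb'));meas(A[0]);meas(A[1]);meas(pickle.load(open('w2.pkl','rb')))
c=A[0];print(L(ray(c,239.5,139.6,.028)),L(ray(c,275.3,139.6,.028)))
E
```

```text
pointer 455 range at top [39.9 53.4]
nib 41 73.2
cursor top 255 [68.7 77.9]
pointer 172 range at top [-1016.2    54. ]
nib 3 73.5
cursor top 14 [70.6 78.3]
pointer 335 range at top [-21.3   6.7]
nib 16 72.5
cursor top 94 [68.5 77.1]
[ 53.7 -50.9  28. ] [ 24.9 -51.   28. ]
```

Emit:
jog_arm(steps="1 0 -0.7 0 0 0 0; 1 0 -1.4 0 0 0 0; 1 0 -2.1 0 0 0 0; 1 0 -2.6 0 0 0 0; 1 0 -2.9 0 0 0 0")

```text
clock: 8.95
tcp_pos: [0.5658, 0.2253, 0.1269]
eef_rot: [3.132, -0.0, -0.478]
contact_force: [-6.2, -8.6, 11.0]
opening: 0.265
finger_force: 62.1
```

Emit:
jog_arm(steps="1 0 0 0 0 0 0; 1 0 0 0 0 0 0; 1 0 0 0 0 0 0")

```text
clock: 9.2
tcp_pos: [0.5658, 0.2255, 0.1269]
eef_rot: [3.133, -0.0, -0.478]
contact_force: [-4.8, -7.2, 10.1]
opening: 0.267
finger_force: 61.9
```

```bash
python3 - <<'E'
from h import *
go([.5212,.141,.1269])
c=grab('wrist');meas(c);pickle.dump(c,open('w5.pkl','wb'))
c=grab('scene');P=pts(c);q=P[...,:2]-O;t=state()['tcp_pos'];save(c,'s5.png')
for z in(.075,.085,.095,.105,.115):
    k=(abs(P[...,2]-z)<.004)&(np.hypot(P[...,0]-t[0],P[...,1]-t[1])<.03);print(z,k.sum(),np.median((q@X)[k]*1000),np.median((q@Y)[k]*1000))
E
```

```text
t 9.2 at [0.5658 0.2255 0.1269] [ 3.133 -0.    -0.478] F [-4.8 -7.2 10.1] op 0.267 61.93228304386139
shift cm [-0.07  9.55  0.08] rot [ 0.009 -0.    -0.   ] q [-0.21  0.44 -0.32  1.74  0.16  1.   -2.64]
pointer 459 range at top [67.7 81.4]
nib 24 73.4
cursor top 253 [69.  78.3]
0.075 13 66.98827390429317 -6.632192546809625
0.085 11 67.23865647784466 -6.997150414831792
0.095 11 66.34609873518531 -7.726667794205988
0.105 8 67.95138157809797 -8.798619586720186
0.115 4 62.11423275560557 -12.155981878433419
```

Emit:
jog_arm(steps="1 0 -0.3 0 0 0 0; 1 0 -0.5 0 0 0 0; 1 0 -0.6 0 0 0 0; 1 0 -0.6 0 0 0 0; 1 0 -0.6 0 0 0 0")

```text
clock: 9.72
tcp_pos: [0.5683, 0.2302, 0.1268]
eef_rot: [3.132, 0.0, -0.478]
contact_force: [-4.4, -7.2, 11.3]
opening: 0.265
finger_force: 62.0
```

```bash
python3 - <<'E'
from h import *
go([.5212,.141,.1269])
c=grab('wrist');meas(c);pickle.dump(c,open('w6.pkl','wb'))
d=grab('side')
cr=[cv2.resize(c['img'][40:240,180:380],(400,400),interpolation=cv2.INTER_CUBIC),cv2.resize(d['img'][250:370,170:290],(400,400),interpolation=cv2.INTER_CUBIC)]
cv2.imwrite('pics/a6.png',np.hstack(cr)[...,::-1])
E
```

```text
t 9.7167 at [0.5683 0.2302 0.1268] [ 3.132  0.    -0.478] F [-4.4 -7.2 11.3] op 0.265 61.98904752731323
shift cm [-0.08 10.09  0.09] rot [0.01 0.   0.  ] q [-0.22  0.45 -0.32  1.73  0.17  1.   -2.64]
pointer 457 range at top [73.  86.5]
nib 24 73.5
cursor top 243 [69.2 78.5]
```

View pics/a6.png

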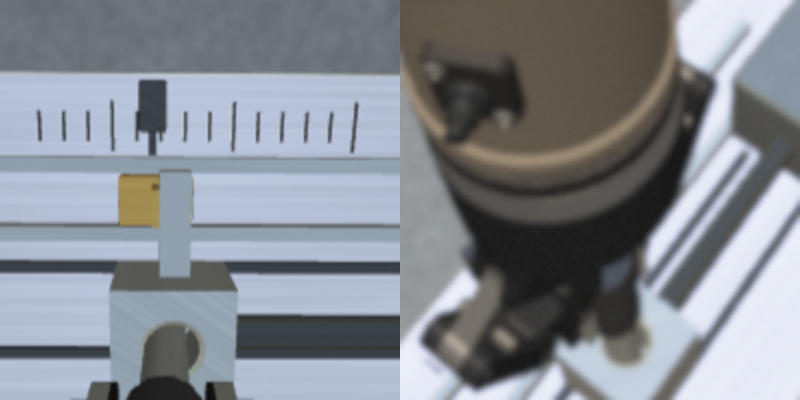

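Emit:
jog_arm(steps="1 0 -0.1 0 0 0 0; 1 0 -0.1 0 0 0 0; 1 0 -0.1 0 0 0 0; 1 0 -0.1 0 0 0 0")

```text
clock: 10.15
tcp_pos: [0.5687, 0.2309, 0.1269]
eef_rot: [3.131, -0.0, -0.478]
contact_force: [-6.4, -8.3, 10.1]
opening: 0.265
finger_force: 62.0
```

```bash
python3 - <<'E'
from h import *
go([.5212,.141,.1269])
c=grab('wrist');meas(c)
E
```

```text
t 10.15 at [0.5687 0.2309 0.1269] [ 3.131 -0.    -0.478] F [-6.4 -8.3 10.1] op 0.265 62.008230686187744
shift cm [-0.08 10.17  0.1 ] rot [ 0.01 -0.   -0.  ] q [-0.22  0.45 -0.32  1.72  0.17  1.01 -2.64]
pointer 455 range at top [73.7 87.3]
nib 24 73.5
cursor top 242 [69.3 78.6]
```

Emit:
jog_arm(steps="1 0 0.3 0 0 0 0; 1 0 0.9 0 0 0 0; 1 0 1.6 0 0 0 0; 1 0 2.3 0 0 0 0; 1 0 3 0 0 0 0")

```text
clock: 10.62
tcp_pos: [0.5554, 0.2056, 0.1269]
eef_rot: [3.135, -0.0, -0.478]
contact_force: [-4.2, -5.9, 8.5]
opening: 0.261
finger_force: 61.8
```

Emit:
jog_arm(steps="1 0 0.7 0 0 0 0; 1 0 1.4 0 0 0 0; 1 0 2.1 0 0 0 0; 1 0 2.8 0 0 0 0; 1 0 3.4 0 0 0 0")

```text
clock: 11.03
tcp_pos: [0.54, 0.1762, 0.1269]
eef_rot: [3.137, -0.0, -0.478]
contact_force: [-3.8, -3.4, 6.9]
opening: 0.266
finger_force: 61.5
```

Emit:
jog_arm(steps="1 0 0.7 0 0 0 0; 1 0 1.4 0 0 0 0; 1 0 2 0 0 0 0; 1 0 2.5 0 0 0 0; 1 0 2.9 0 0 0 0")

```text
clock: 11.45
tcp_pos: [0.5269, 0.1514, 0.1269]
eef_rot: [3.139, -0.0, -0.477]
contact_force: [-2.2, -3.1, 5.9]
opening: 0.264
finger_force: 61.1
```

Emit:
jog_arm(steps="1 0 0.2 0 0 0 0; 1 0 0.4 0 0 0 0; 1 0 0.4 0 0 0 0; 1 0 0.4 0 0 0 0")

```text
clock: 11.78
tcp_pos: [0.5251, 0.1479, 0.1269]
eef_rot: [3.138, -0.0, -0.477]
contact_force: [-2.5, -3.7, 6.7]
opening: 0.267
finger_force: 61.2
```

```bash
python3 - <<'E'
from h import *
go([.5212,.141,.1269],-.478)
c=grab('wrist');meas(c)
c=grab('side');save(c,'s7.png');meas(c)
E
```

```text
t 11.7833 at [0.5251 0.1479 0.1269] [ 3.138 -0.    -0.477] F [-2.5 -3.7  6.7] op 0.267 61.176515221595764
shift cm [-0.03  0.79  0.  ] rot [ 0.004 -0.     0.001] q [-0.1   0.33 -0.31  1.89  0.13  0.94 -2.52]
pointer 974 range at top [57.  86.7]
nib 57 72.9
cursor top 270 [68.3 77.8]
pointer 348 range at top [-1541.1    88.9]
nib 2 76.8
cursor top 33 [74.1 80.3]
```

View pics/s7.png

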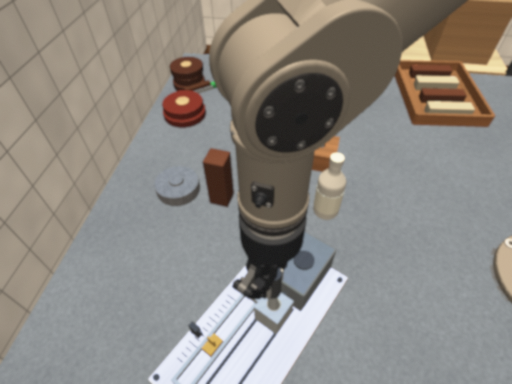

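Emit:
jog_arm(steps="1 0 0.2 0 0 0 0; 1 0 0.4 0 0 0 0; 1 0 0.6 0 0 0 0; 1 0 0.8 0 0 0 0; 1 0 0.8 0 0 0 0")

```text
clock: 12.3
tcp_pos: [0.5226, 0.1435, 0.1269]
eef_rot: [-3.139, -0.001, -0.476]
contact_force: [-0.8, 0.1, 4.1]
opening: 0.268
finger_force: 60.2
```

Emit:
jog_arm(steps="1 0 0 0 0 0 0; 1 0 0 0 0 0 0")

```text
clock: 12.47
tcp_pos: [0.5226, 0.1435, 0.1269]
eef_rot: [-3.14, -0.001, -0.476]
contact_force: [-0.2, 1.7, 5.0]
opening: 0.264
finger_force: 60.2
```

```bash
python3 - <<'E'
from h import *
go([.5212,.141,.1269],-.478)
c=grab('wrist');meas(c);P=pts(c)
q=P[...,:2]-O;x=q@X*1000;y=q@Y*1000
k=(abs(P[...,2]-.066)<.004)&(abs(y)<26)&(abs(x+30)<35);print('block x',np.percentile(x[k],[1,99]))
E
```

```text
t 12.4667 at [0.5226 0.1435 0.1269] [-3.14e+00 -1.00e-03 -4.76e-01] F [-0.2  1.7  5. ] op 0.264 60.182713866233826
shift cm [-0.01  0.29  0.  ] rot [-0.002 -0.001  0.002] q [-0.09  0.32 -0.31  1.9   0.12  0.93 -2.5 ]
pointer 950 range at top [56.6 86.6]
nib 60 73.0
cursor top 282 [68.4 77.9]
block x [-59.65052433  -7.06462064]
```

Emit:
jog_arm(steps="2.6 0 0 0 0 0 0; 3 0 0 0 0 0 0; 4 0 0 0 0 0 0; 5 0 0 0 0 0 0; 5 0 0 0 0 0 0")

```text
clock: 12.93
tcp_pos: [0.5215, 0.1424, 0.1259]
eef_rot: [3.141, 0.0, -0.477]
contact_force: [-0.4, 0.5, -0.2]
opening: 0.587
finger_force: 0.0
```

Emit:
jog_arm(steps="5 0 0 -1 0 0 0; 5 0 0 -3 0 0 0; 5 0 0 -6 0 0 0; 5 0 0 -9 0 0 0; 5 0 0 -13 0 0 0")

```text
clock: 13.35
tcp_pos: [0.5204, 0.1421, 0.2565]
eef_rot: [3.139, 0.003, -0.476]
contact_force: [0.9, 0.5, -0.6]
opening: 0.587
finger_force: 0.0
```

Emit:
jog_arm(steps="5 -4 0 0 0 0 0; 5 -8 0 0 0 0 0; 5 -8 0 0 0 0 0; 5 -8 0 0 0 0 0")

```text
clock: 13.68
tcp_pos: [0.4493, 0.1807, 0.2574]
eef_rot: [-3.141, -0.002, -0.472]
contact_force: [-0.4, 0.8, -0.7]
opening: 0.585
finger_force: 0.0
```

```bash
python3 - <<'E'
from h import *
go([.5212,.141,.1269],-.478)
c=grab('wrist');meas(c);P=pts(c);q=P[...,:2]-O;x=q@X*1000;y=q@Y*1000
k=(abs(P[...,2]-.066)<.004)&(abs(y)<26)&(abs(x+30)<35);print('block x',np.percentile(x[k],[1,99]))
k=(P[...,2]>.15)&(P[...,2]<.2)&(abs(y)<30)&(abs(x+30)<30);print('pin top',k.sum(),np.percentile(x[k],[2,98]),np.percentile(y[k],[2,98]),P[...,2][k].max())
d=grab('side')
cv2.imwrite('pics/a8.png',np.hstack([cv2.resize(c['img'][20:270,90:340],(400,400)),cv2.resize(d['img'][220:370,160:310],(400,400))])[...,::-1])
E
```

```text
t 13.6833 at [0.4493 0.1807 0.2574] [-3.141e+00 -2.000e-03 -4.720e-01] F [-0.4  0.8 -0.7] op 0.585 0.0
shift cm [ 8.19  0.27 13.06] rot [-0.001 -0.002  0.006] q [-0.12  0.09 -0.37  1.88  0.04  1.18 -2.55]
pointer 473 range at top [57.3 86.2]
nib 23 72.6
cursor top 125 [68.4 77.1]
block x [-59.69444409  -7.52930294]
pin top 862 [-38.65810922 -17.78573068] [-10.69534668  10.02204477] 0.17766096701267245
```

View pics/a8.png

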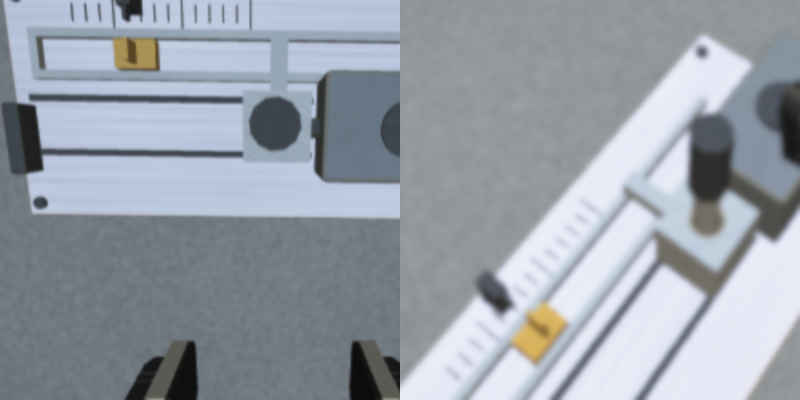

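```bash
python3 -c "
from plant import *
print(hand_in())"
```

```text
the job is handed in; nothing more can be done
None
```

The job is handed in: the draw pin stands upright in the eye, the slide is home, and the pointer measured about 1 mm short of the marker's line (limit 5 mm). It took about 14 of the 48 s, and I did not see the result of the judging.

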